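Open the blue consumables cabinet at the welding bench

ROBOT

A 7-joint arm with a two-finger parallel gripper is mounted at the origin on the work surface. World frame = base frame: x ahead of the robot, y to its left, z up, the work surface at z = 0. Lengths are in m, angles in rad, forces in N, time in s.
With the tool pointing down it reaches from about 0.35 to 0.9 m from the base axis. Payload 7.2 kg.
Tool frame: the origin (TCP) lies at the very end of the fingers, on their centre line; the grasp point (between the pads) lies 19 mm behind it; z points along the fingers, y is the direction in which the jaws open and shut (so a half turn about z gives the same grasp; the last joint's range is limited). The gripper opens to 88 mm and grips with 3 to 60 N. Pads are 20 mm wide; open, the fingers measure 115 mm over their backs; the gripper's body (75 mm by 178 mm) begins 61 mm behind the grasp point.
Start: joints at [-1.284, 0.411, -0.013, 1.596, 0.006, 1.134, -0.082], TCP at [0.217, 0.586, 0.223] pointing down, gripper open.
Joint ranges: [-2.95, 2.95], [-0.29, 1.99], [-1.47, 1.44], [0.14, 2.54], [-1.03, 4.17], [0.13, 1.85], [-2.86, 2.86]. Speed limits (rad/s): [2.39, 2.39, 3.01, 3.01, 3.14, 3.14, 3.14].

INTERFACE

Orientations are given as a rotation vector (axis times angle).
In Python, from station import arm gives the robot as it stands.
- The arm moves only by the shell command python3 -m jog 'ROWS' [FORCE]. ROWS is JSON, a list that holds one entry, the list of rows, each a list of 7 numbers: the finger opening in m, from 0 to 0.0878, then the shift along the tool's x, y, z in m, then the turn, a rotation vector about the tool's x, y, z in degrees. A call has 1 to 12 rows; each row shifts and turns the commanded pose from where the row before left it, along the tool's axes as they then stand; what a row does not reach is not made up. A row lasts 1/12 s, in which the tool goes at most 41.7 mm and 7.16 degrees, less where a joint would pass 70% of its speed; a pose out of reach is approached as far as the arm can. A call is refused whole if a number of a shift passes 0.0417 or a number of a turn 7.16, either way. A call with a gripper value outside its range is refused whole. The fingers move at their own pace and stop on an object; FORCE is the grip in N (left out, the last holds). Time passes only in rows, so rows that do not move let the fingers close. It gives the time, the measured TCP pose, the force and the opening at its end, in the units of the state.
- arm.observe(): the state, without advancing time (a new reading comes with each control period).
- arm.capture(name): name is "side" or "top" or "wrist"; returns a dict with "image" (400x640x3 uint8, blue, green, red), "z_map" (400x640 float32, m along the optical axis (not along the pixel's ray), 0 where there is no reading), "fx", "fy", "cx", "cy" (pixels), "R" (3x3) and "t" (3): a world point X has camera coordinates R X + t. Camera axes: x right, y down, z forward; pixel columns grow to the right and rows downward; lengths in m; the calibration is good to about 2 mm. The wrist camera is an equidistant fisheye: a pixel r from the principal point sees the ray r / f radians off the axis. A picture is of the moment at which its call begins.
- arm.job_done(): hands the job in, once; it reports no verdict.
The state is a dict: "clock": time; "qpos": joint angles; "joint_vel": joint speeds; "effort": joint torques, N m; "tool_pos": TCP position; "ee_rot": TCP orientation; "contact_force": force on the tool from outside, world axes, zero at the start; "moment": the same for the moment, N m; "opening": finger opening in m.
Only numpy, scipy, OpenCV 4.12 (cv2) and the standard library are available. Lean on these libraries where they do the work, as an engineer would, in place of code of your own. Each camera call takes 0.05 s, during which the arm holds its last target.

TASK

Two small steel cabinets stand on the welding bench, each with an upright bar handle on its door. Swing the door of the blue one wide open, to about a right angle with the cabinet front or further, so that the wire spools inside can be taken out, then let go. Leave the door of the red one shut.

Things in the scene. Friction and masses are not known exactly. Their poses are not given: they have to be found in the camera images.
- blue_door (a joint): Hinge of the blue cabinet's door, rad: 0 shut, grows as the door swings out towards the robot (clockwise seen from above), stop at 1.75; starts shut or ajar, 0 to 0.15. The hinge is on the +y edge of the front, the handle near the -y edge. No latch or spring: light friction (about 1 N at the handle), and the door stays where it is left.
- blue_handle (a point): Grip point on the axis of the blue door's upright round bar handle, 12 mm thick, axis 45 mm out from the door's face, 185 mm above the bench. The bar ends 20 mm above and 96 mm below it; 9 mm stand-offs to the door 30 and 77 mm below it. Cabinet top (bare) 35 mm above it. Axes turn with the door: x from bar into the door, y along the door to the hinge, z up.
- blue_hinge (a point): Point on the blue door's upright hinge axis, level with blue_handle, same axes; the handle point lies at x = -53, y = -182 mm in them. Door 16 mm thick, 206 mm wide. The blue cabinet is fixed: 210 mm wide, 200 mm deep, 220 mm high, front facing the robot within about 10 degrees.
- red_door (a joint): Hinge of the red cabinet's door, rad, 0 shut (its start); it must stay shut. The red cabinet has the same shape, size, handle and hinge side, only red, and stands left or right of the blue one with a gap of 50 mm or more, also facing the robot.

How it is judged:
At the end, for the whole second after the job is handed in: The blue door stands still, open by at least 1.36 rad (78 degrees), and the red door is shut (less than 0.1 rad) (value of joint blue_door above 1.36 rad and velocity of joint blue_door between -0.05 and 0.05 rad/s and value of joint red_door below 0.1 rad); the robot touches nothing.
It fails at once if the red cabinet's door is pulled open (more than 0.15 rad) (value of joint red_door above 0.15 rad).
It also fails if it takes over 40 s, if anything falls off the work surface, if the arm or the gripper's body presses on something with over 40 N, if the wrist force passes 120 N, or if a joint passes its speed limit or range.

## Working session

There is one attempt and no reset: what is moved stays moved. The work goes in short steps, Python scripts to look and compute and a shell command to move; the robot and the scene stay as the last step left them, time stands still between calls to the robot, and variables do not carry over. Pictures are saved under pics/ and viewed, and the job is handed in when it is done.

```bash
ls; mkdir -p pics; python3 - <<'E'
from station import arm
import cv2,pickle
s=arm.observe()
print({k:s[k] for k in('clock','tool_pos','ee_rot','contact_force','opening')})
d={}
for n in('top','side'):
    c=arm.capture(n);d[n]=c;cv2.imwrite(f'pics/{n}0.png',c['image']);print(n,c['R'],c['t'],c['fx'],c['cx'],c['cy'])
pickle.dump(d,open('c0.pkl','wb'))
E
```

```text
pics
{'clock': 0.0, 'tool_pos': array([0.21697918, 0.58559646, 0.2218145 ]), 'ee_rot': array([-5.54215720e-01, -3.09217203e+00,  2.51397555e-03]), 'contact_force': array([-0.37208631, -0.80922433,  0.2648456 ]), 'opening': 0.08770398288389837}
top [[ 0.02055701 -0.99974417  0.00943459]
 [-0.99709445 -0.02119301 -0.07316777]
 [ 0.073349   -0.00790307 -0.99727502]] [0.06044861 0.64111538 0.79497023] 371.0736726924085 317.5906346156043 192.57577743464756
side [[ 0.88829363 -0.45880245 -0.02085036]
 [-0.2345406  -0.41412902 -0.87948159]
 [ 0.39487357  0.78612815 -0.47547597]] [-0.54542815  0.30537006  0.60474496] 432.1466006293926 324.71675366433715 195.68503735796423
```

View pics/top0.png

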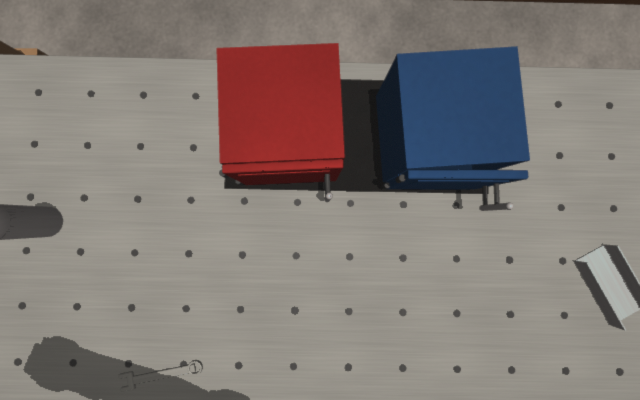

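View pics/side0.png

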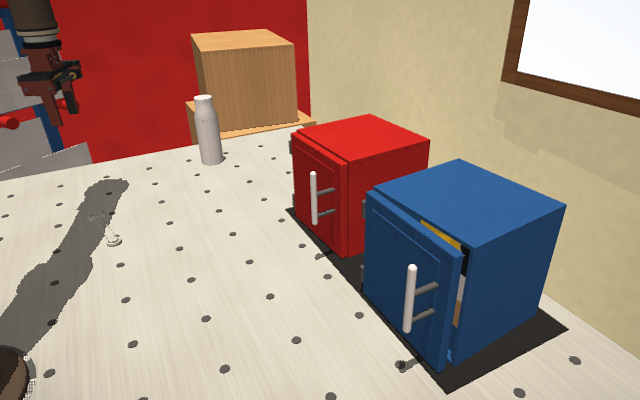

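The blue cabinet is on the right (−y), with its door ajar and its bar top at about (510,206) in the top view. The red one is on the left, shut. Next I'll zoom in and measure.

```bash
cat > h.py <<'E'
import numpy as np
def ray(c,u,v,z):
    # intersect with world plane z
    d=c['R'].T@np.array([(u-c['cx'])/c['fx'],(v-c['cy'])/c['fy'],1]); o=-c['R'].T@c['t']
    return o+d*(z-o[2])/d[2]
def dep(c,u,v):
    Z=c['z_map'][int(round(v)),int(round(u))]
    return c['R'].T@(np.array([(u-c['cx'])/c['fx'],(v-c['cy'])/c['fy'],1])*Z-c['t'])
E
python3 - <<'E'
import pickle,cv2
d=pickle.load(open('c0.pkl','rb'))
i=d['top']['image'][30:220,370:540];cv2.imwrite('pics/topz.png',cv2.resize(i,None,fx=3.1,fy=3.1,interpolation=cv2.INTER_CUBIC))
i=d['side']['image'][150:380,340:580];cv2.imwrite('pics/sidez.png',cv2.resize(i,None,fx=2.5,fy=2.5,interpolation=cv2.INTER_CUBIC))
E
```

```text
(no output)
```

View pics/topz.png

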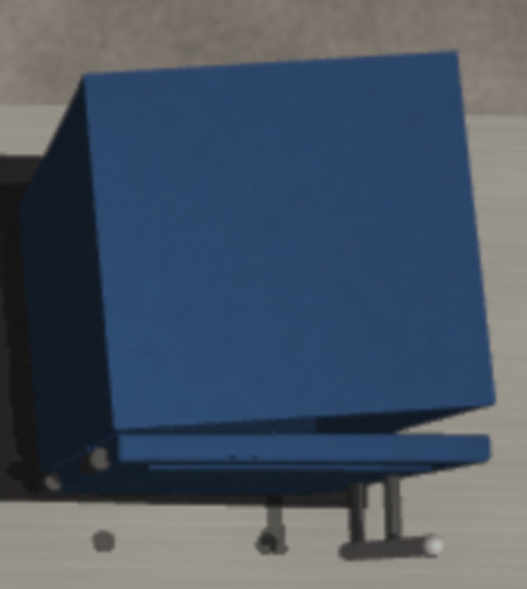

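View pics/sidez.png

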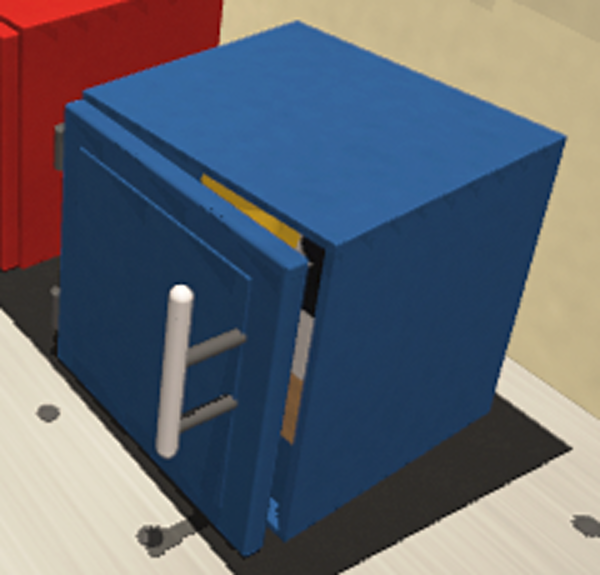

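```bash
python3 - <<'E'
import pickle,numpy as np
from h import *
d=pickle.load(open('c0.pkl','rb'));c=d['top'];np.set_printoptions(precision=4,suppress=True)
P=lambda x,y,z:ray(c,370+x/3.1,30+y/3.1,z)
n=lambda a,b:(np.linalg.norm((a-b)[:2]),np.degrees(np.arctan2(*(b-a)[:2])))
print('bar',P(433,545,.205),'side',ray(d['side'],412,267.5,.203), dep(d['side'],412,269))
A,B,C,D=[P(*q,.22) for q in((115,430),(494,404),(84,75),(458,52))]
print(A,B,C,D,n(A,B),n(A,C),n(C,D),n(B,D))
print(dep(c,420,160),dep(c,500,150))
for zz in (.215,.22):
  a,b=P(118,460,zz),P(490,460,zz);print('door face',a,b,n(a,b), 'back edge R',P(490,436,zz))
print(dep(c,450,174),'hinge knob',P(98,458,.2),P(98,458,.22), dep(c,401.6,177.7))
# red
A,B=ray(c,222,161,.22),ray(c,342,157,.22);print('red',A,B,n(A,B), ray(c,328,196,.205))
E
```

```text
bar [ 0.6106 -0.255   0.205 ] side [ 0.6096 -0.2581  0.203 ] [ 0.6076 -0.2608  0.2032]
[ 0.6688 -0.0746  0.22  ] [ 0.6876 -0.2819  0.22  ] [ 0.8673 -0.0567  0.22  ] [ 0.8857 -0.266   0.22  ] (np.float64(0.20823317835225091), np.float64(174.8080713585352)) (np.float64(0.19932160849442243), np.float64(84.86362621968517)) (np.float64(0.2100689186898091), np.float64(174.95880329540267)) (np.float64(0.19877922094094078), np.float64(85.39270903773215))
[ 0.684  -0.0962  0.2205] [ 0.7044 -0.2328  0.219 ]
door face [ 0.653  -0.0775  0.215 ] [ 0.6574 -0.282   0.215 ] (np.float64(0.20454017784133535), np.float64(178.7615358987199)) back edge R [ 0.6707 -0.2823  0.215 ]
door face [ 0.6524 -0.0762  0.22  ] [ 0.6568 -0.2791  0.22  ] (np.float64(0.20290160864075227), np.float64(178.76153589871987)) back edge R [ 0.6699 -0.2794  0.22  ]
[ 0.6618 -0.1484  0.2163] hinge knob [ 0.6556 -0.0701  0.2   ] [ 0.6532 -0.0654  0.22  ] [ 0.6565 -0.0716  0.1934]
red [0.675 0.237 0.22 ] [0.6862 0.0355 0.22  ] (np.float64(0.20182938872003603), np.float64(176.80378562709598)) [0.6208 0.0573 0.205 ]
```

```bash
python3 -m jog '[[[0.0878,0,0,-0.04,0,0,0],[0.0878,0,0,-0.04,0,0,0],[0.0878,-0.04,0,0,0,0,3.67],[0.0878,-0.04,0,0,0,0,3.67],[0.0878,-0.04,0,0,0,0,3.67],[0.0878,-0.04,0,0,0,0,3.67],[0.0878,-0.04,0,0,0,0,3.67],[0.0878,-0.04,0,0,0,0,3.67],[0.0878,-0.04,0,0,0,0,3.67],[0.0878,-0.04,0,0,0,0,3.67],[0.0878,-0.04,0,0,0,0,3.67],[0.0878,-0.04,0,0,0,0,3.67]]]'
```

```text
clock: 1.1
tool_pos: [0.5329, 0.3487, 0.3021]
ee_rot: [-1.504, -2.758, 0.001]
contact_force: [0.5, -0.4, -0.1]
opening: 0.0877
```

```bash
python3 -m jog '[[[0.0878,-0.04,0,0,0,0,3.67],[0.0878,-0.04,0,0,0,0,3.67],[0.0878,-0.04,0,0,0,0,3.67],[0.0878,-0.04,0,0,0,0,3.67],[0.0878,-0.04,0,0,0,0,3.67],[0.0878,-0.04,0,0,0,0,3.67],[0.05,-0.04,0,0,0,0,3.67],[0.05,-0.04,0,0,0,0,3.67],[0.05,-0.04,0,0,0,0,3.67],[0.05,-0.04,0,0,0,0,3.67],[0.05,-0.04,0,0,0,0,3.67],[0.05,-0.04,0,0,0,0,3.67]]]'
cat >> h.py <<'E'
from scipy.spatial.transform import Rotation as Ro
def info(s,tgt):
    R=Ro.from_rotvec(s['ee_rot']).as_matrix()
    y=R[:,1]
    print('pos',s['tool_pos'].round(4),'yaz',np.degrees(np.arctan2(y[1],y[0])).round(2),'z',R[:,2].round(3),'shift in tool',(R.T@(np.array(tgt)-s['tool_pos'])).round(4),'q',s['qpos'].round(2),'F',s['contact_force'].round(1),s['opening'],s['clock'])
E
python3 - <<'E'
from station import arm
from h import *
info(arm.observe(),[.6095,-.2565,.166])
E
```

```text
clock: 2.1
tool_pos: [0.6352, -0.1083, 0.3021]
ee_rot: [-2.428, -1.993, 0.001]
contact_force: [0.7, 0.1, 0.0]
opening: 0.0522
pos [ 0.6352 -0.1083  0.3021] yaz -11.24 z [-0.001 -0.    -1.   ] shift in tool [-0.1504  0.0037  0.1361] q [-0.28  0.42  0.55  1.46 -0.22  1.32  0.09] F [0.7 0.1 0. ] 0.05215382034451513 2.1
```

```bash
python3 -m jog '[[[0.042,-0.0376,0.001,0,0,0,0],[0.042,-0.0376,0.001,0,0,0,0],[0.042,-0.0376,0.001,0,0,0,0],[0.042,-0.0376,0.001,0,0,0,0],[0.042,0,0,0.035,0,0,0],[0.042,0,0,0.035,0,0,0],[0.042,0,0,0,0,0,0],[0.042,0,0,0,0,0,0]]]'
python3 - <<'E'
from station import arm
from h import *
import cv2,pickle
info(arm.observe(),[.6095,-.2565,.166])
d={}
for n in('top','side','wrist'):
    c=arm.capture(n);d[n]=c;cv2.imwrite(f'pics/{n}1.png',c['image'])
pickle.dump(d,open('c1.pkl','wb'))
cv2.imwrite('pics/m1.png',np.hstack([cv2.resize(d['side']['image'][150:350,350:550],(400,400)),cv2.resize(d['top']['image'][130:250,430:550],(400,400))]))
E
```

```text
clock: 2.77
tool_pos: [0.6097, -0.2539, 0.2311]
ee_rot: [-2.422, -1.995, 0.004]
contact_force: [0.0, 0.5, 1.0]
opening: 0.0418
pos [ 0.6097 -0.2539  0.2311] yaz -11.05 z [-0.004  0.001 -1.   ] shift in tool [-0.0026  0.0006  0.0651] q [-0.05  0.51  0.55  1.52 -0.28  1.2   0.36] F [0.  0.5 1. ] 0.04183451194950161 2.7667
```

View pics/m1.png

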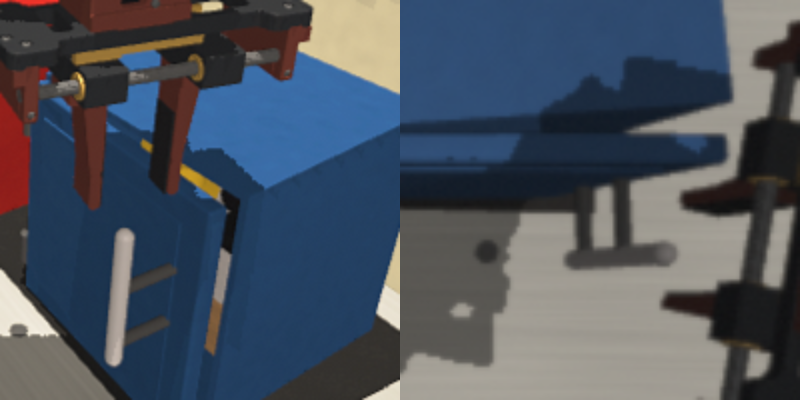

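View pics/wrist1.png

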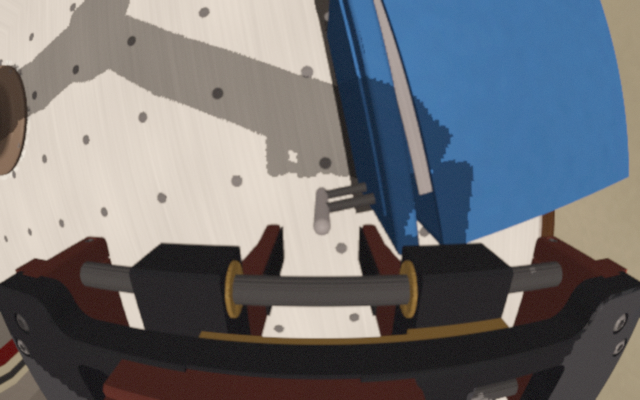

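Wrist view: the bar top at (322,228) sits midway between the fingertips at (277,230) and (368,230). The side and top views agree, so I'll descend and grip.

```bash
python3 -m jog '[[[0.042,-0.0026,0.0006,0.0,0,0,0],[0.042,0,0,0.021,0,0,0],[0.042,0,0,0.021,0,0,0],[0.042,0,0,0.021,0,0,0],[0.042,0,0,0,0,0,0],[0.0,0,0,0,0,0,0],[0,0,0,0,0,0,0],[0,0,0,0,0,0,0],[0,0,0,0,0,0,0],[0,0,0,0,0,0,0]]]' 15
python3 - <<'E'
from station import arm
from h import *
import cv2
info(arm.observe(),[.6095,-.2565,.166])
c=arm.capture('side');cv2.imwrite('pics/s2.png',cv2.resize(c['image'][150:350,350:550],(600,600)))
E
```

```text
clock: 3.75
tool_pos: [0.6112, -0.2577, 0.1708]
ee_rot: [2.424, 1.996, 0.002]
contact_force: [4.1, -0.7, 0.4]
opening: 0.012
pos [ 0.6112 -0.2577  0.1708] yaz -11.06 z [ 0.002 -0.    -1.   ] shift in tool [ 0.0009 -0.0019  0.0048] q [-0.03  0.56  0.53  1.58 -0.31  1.08  0.39] F [ 4.1 -0.7  0.4] 0.011977898287806859 3.75
```

View pics/s2.png

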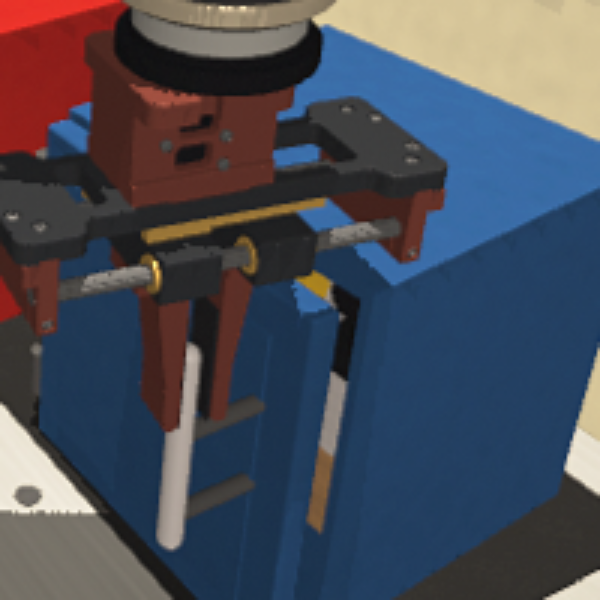

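```bash
python3 -m jog '[[[0,0.0018,-0.0161,0,0,0,4.9],[0,0.0018,-0.0161,0,0,0,4.9],[0,0.0018,-0.0161,0,0,0,4.9],[0,0.0018,-0.0161,0,0,0,4.9],[0,0.0018,-0.0161,0,0,0,4.9],[0,0.0018,-0.0161,0,0,0,4.9],[0,0,0,0,0,0,0]]]'
python3 - <<'E'
from station import arm
from h import *
s=arm.observe()
H=np.array([.6586,-.0734]);v=s['tool_pos'][:2]-H
yaw=np.degrees(np.arctan2(v[1],v[0])-np.arctan2(-.182,-.053));print('r',np.linalg.norm(v),'door yaw',yaw,'open',5.1-yaw)
info(s,[.473,-.036,.166])
E
```

```text
clock: 4.38
tool_pos: [0.5263, -0.2083, 0.1707]
ee_rot: [-2.855, -1.31, -0.003]
contact_force: [-1.4, -0.4, 2.6]
opening: 0.0113
r 0.18896395952111228 door yaw -28.20963579173471 open 33.309635791734706
pos [ 0.5263 -0.2083  0.1707] yaz -40.71 z [ 0.001  0.002 -1.   ] shift in tool [ 0.0959 -0.1528  0.0049] q [-0.23  0.42  0.69  1.84 -0.32  1.   -0.12] F [-1.4 -0.4  2.6] 0.011281864030037126 4.3833
```

```bash
python3 -m jog '[[[0,0.0018,-0.0161,0,0,0,4.9],[0,0.0018,-0.0161,0,0,0,4.9],[0,0.0018,-0.0161,0,0,0,4.9],[0,0.0018,-0.0161,0,0,0,4.9],[0,0.0018,-0.0161,0,0,0,4.9],[0,0.0018,-0.0161,0,0,0,4.9],[0,0.0018,-0.0161,0,0,0,4.9],[0,0.0018,-0.0161,0,0,0,4.9],[0,0.0018,-0.0161,0,0,0,4.9],[0,0.0018,-0.0161,0,0,0,4.9],[0,0.0018,-0.0161,0,0,0,4.9],[0,0,0,0,0,0,0]]]'
python3 - <<'E'
from station import arm
from h import *
import cv2
s=arm.observe()
H=np.array([.6586,-.0734]);v=s['tool_pos'][:2]-H
yaw=np.degrees(np.arctan2(v[1],v[0])-np.arctan2(-.182,-.053));yaw=(yaw+180)%360-180;print('r',np.linalg.norm(v),'door yaw',yaw,'open',5.1-yaw)
info(s,[.473,-.036,.166])
for n in('top','side'):
    c=arm.capture(n);cv2.imwrite(f'pics/{n}3.png',c['image'])
E
```

```text
clock: 5.38
tool_pos: [0.4733, -0.0439, 0.1706]
ee_rot: [-3.137, 0.122, -0.001]
contact_force: [-1.1, 2.1, 9.8]
opening: 0.0116
r 0.18765532803514814 door yaw -82.79322249609032 open 87.89322249609032
pos [ 0.4733 -0.0439  0.1706] yaz -94.44 z [ 0.001  0.002 -1.   ] shift in tool [-0.0009 -0.0079  0.0046] q [-0.79  0.3   0.95  2.05 -0.3   0.93 -1.32] F [-1.1  2.1  9.8] 0.011611680168102604 5.3833
```

View pics/side3.png

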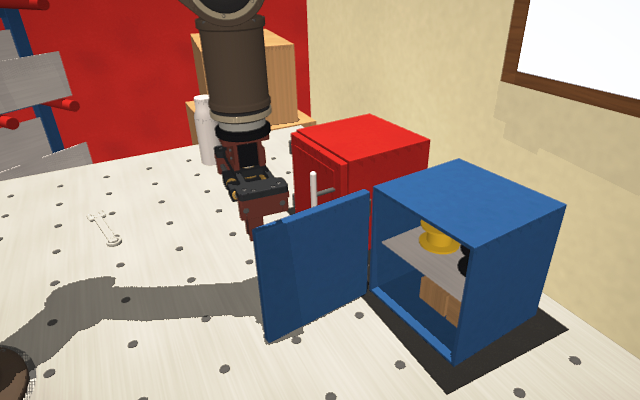

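View pics/top3.png

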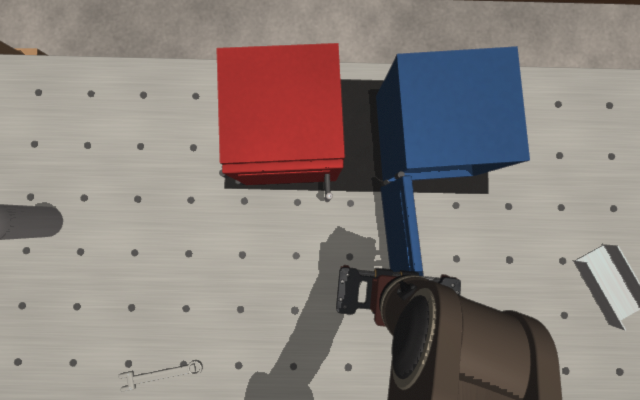

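The door is at about 88°, with the spools visible and the red door shut. I'll add one more small step, then open the jaws to 40 mm so the inner finger stays clear of the door, and lift straight up.

```bash
python3 -m jog '[[[0,0.0018,-0.0161,0,0,0,4.9],[0,0,0,0,0,0,0],[0,0,0,0,0,0,0],[0.04,0,0,0,0,0,0],[0.04,0,0,0,0,0,0],[0.04,0,0,0,0,0,0],[0.04,0,0,0,0,0,0],[0.04,0,0,0,0,0,0]]]'
python3 - <<'E'
from station import arm
from h import *
import cv2
info(arm.observe(),[.473,-.036,.166])
c=arm.capture('wrist');cv2.imwrite('pics/w4.png',c['image'])
E
```

```text
clock: 6.15
tool_pos: [0.4752, -0.0313, 0.1696]
ee_rot: [-3.131, 0.254, 0.0]
contact_force: [-0.1, -0.2, -0.3]
opening: 0.0392
pos [ 0.4752 -0.0313  0.1696] yaz -99.28 z [-0.  0. -1.] shift in tool [-0.0014  0.005   0.0036] q [-0.83  0.31  0.97  2.05 -0.32  0.94 -1.42] F [-0.1 -0.2 -0.3] 0.039158553395753005 6.15
```

View pics/w4.png

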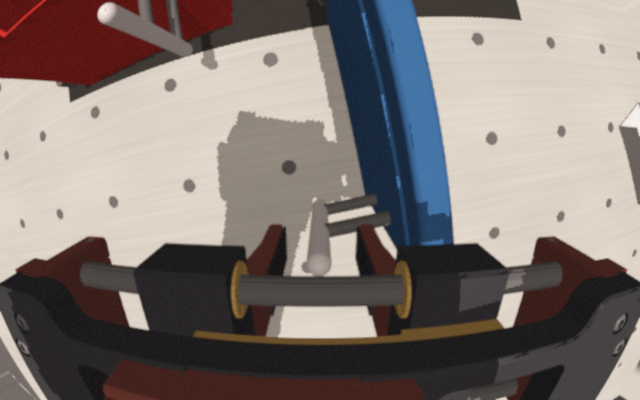

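The bar top at (318,262) is free and midway between the open fingers, with a gap on both sides. I'll lift straight up, then back away.

```bash
python3 -m jog '[[[0.04,0,0,-0.02,0,0,0],[0.04,0,0,-0.03,0,0,0],[0.04,0,0,-0.04,0,0,0],[0.04,0,0,-0.04,0,0,0],[0.04,0,0,-0.02,0,0,0],[0.04,-0.03,0,0,0,0,0],[0.04,-0.03,0,0,0,0,0],[0.04,0,0,0,0,0,0],[0.04,0,0,0,0,0,0],[0.04,0,0,0,0,0,0]]]'
python3 - <<'E'
from station import arm
from h import *
import cv2,pickle
s=arm.observe();info(s,[.473,-.036,.166]);print(np.abs(s['joint_vel']).max())
d={}
for n in('top','side'):
    c=arm.capture(n);d[n]=c;cv2.imwrite(f'pics/{n}5.png',c['image'])
pickle.dump(d,open('c5.pkl','wb'))
E
```

```text
clock: 7.03
tool_pos: [0.4164, -0.0213, 0.3199]
ee_rot: [-3.13, 0.252, -0.001]
contact_force: [-0.8, -0.3, 0.4]
opening: 0.0399
pos [ 0.4164 -0.0213  0.3199] yaz -99.21 z [ 0.001  0.002 -1.   ] shift in tool [0.0581 0.0057 0.1539] q [-1.13 -0.17  0.97  1.96  0.14  1.28 -1.94] F [-0.8 -0.3  0.4] 0.03992889871393836 7.0333
0.0557579770718262
```

View pics/top5.png

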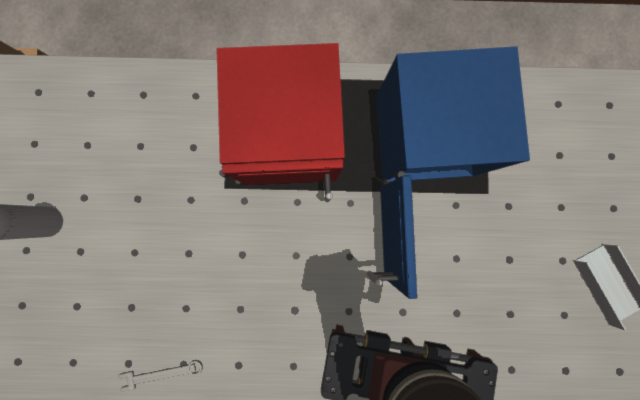

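View pics/side5.png

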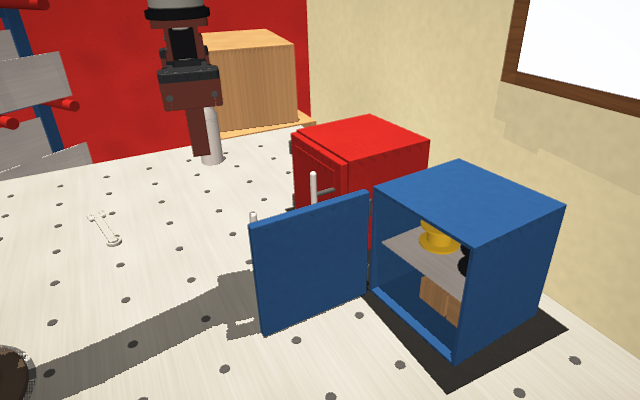

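```bash
python3 - <<'E'
import pickle
from h import *
from station import arm
d=pickle.load(open('c5.pkl','rb'));c=d['top']
a,b=ray(c,411,185,.216),ray(c,416,296,.216);w=b-a
print(a,b,'open deg',5.1-(np.degrees(np.arctan2(w[1],w[0]))%360-270))
s=arm.observe();print(abs(s['joint_vel']).max(),s['contact_force'].round(1))
E
python3 -m jog '[[[0.04,0,0,0,0,0,0],[0.04,0,0,0,0,0,0],[0.04,0,0,0,0,0,0]]]'
```

```text
[ 0.64172516 -0.08224578  0.216     ] [ 0.45748206 -0.09092193  0.216     ] open deg 92.40388747598467
0.01817066379628737 [ 0.4  1.1 -0.4]
clock: 7.38
tool_pos: [0.4162, -0.0217, 0.3193]
ee_rot: [3.129, -0.255, -0.001]
contact_force: [1.0, -0.8, -0.9]
opening: 0.0396
```

```bash
python3 -c "
from station import arm
print(arm.job_done())"
```

```text
the job is handed in; nothing more can be done
None
```

The blue door now stands open about 92° (1.61 rad), and I've handed the job in at about 7.4 s on the clock. I gripped the bar handle from above at 15 N, swung it round the hinge, let go, lifted straight up and backed off.

- **Blue door:** the angle comes from the door's top edge in the top picture taken after letting go. That is above the required 78°, and the tool position near the end of the pull (88° before the last 5° step) fits it.
- **Red door:** it looks shut in the final pictures and was never touched.
- **Robot:** the arm is clear of everything, with only about 1 N of sensor noise on the tool and the joints nearly still (0.02 rad/s).

No check failed or disagreed. I did not measure the blue door's speed directly.

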